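Scan the glue tin and send the job tray on

ROBOT

A 6-joint arm with a two-finger parallel gripper is mounted at the origin on the work surface. World frame = base frame: x ahead of the robot, y to its left, z up, the work surface at z = 0. Lengths are in mm, angles in rad, forces in N, time in s.
With the tool pointing down it reaches from about 350 to 775 mm from the base axis. Payload 7.3 kg.
Tool frame: the origin (TCP) lies at the very end of the fingers, on their centre line; the grasp point (between the pads) lies 19 mm behind it; x points along the fingers, z is the direction in which the jaws open and shut, and the axes are right-handed (so a half turn about x gives the same grasp; the last joint's range is limited). The gripper opens to 92 mm and grips with 3 to 60 N. Pads are 19 mm wide; open, the fingers measure 130 mm over their backs; the gripper's body (75 mm by 190 mm) begins 47 mm behind the grasp point.
Start: joints at [1.063, 0.342, 1.524, -0, 1.275, -0.146], TCP at [185.815, 491.037, 226.741] pointing down, gripper open.
Joint ranges: [-2.53, 2.53], [-0.77, 2.02], [0.04, 2.7], [-1, 4.14], [0.28, 2.66], [-3.11, 3.11]. Speed limits (rad/s): [2.57, 2.57, 3.14, 3.14, 3.14, 3.14].

INTERFACE

Orientations are given as [roll, pitch, yaw] about the fixed x, y, z axes, in that order (R = Rz(yaw) Ry(pitch) Rx(roll)).
In Python, from plant import * gives the robot as it stands.
- The arm moves only by the tool carry_out, never from a script. Its argument "rows" is a list of rows, each a list of 4 numbers: the shift along the world's x, y, z in mm, then the turn about the world's z in degrees. In form: [[x, y, z, twist], ...]. A call has 1 to 20 rows; each row is the pose to reach, as a shift and turn from the pose measured when the call began; what a row does not reach only later rows make up. A row lasts 1/12 s, in which the tool goes at most 41.7 mm and 7.16 degrees, less where a joint would pass 70% of its speed; a pose out of reach is approached as far as the arm can. A call with a gripper value outside its range is refused whole. "hand" is the finger opening in mm, from 0 to 91.8, set as the call begins (left out, the last holds). The fingers move at their own pace and stop on an object; the grip force is fixed at half the most. Time passes only in rows, so rows that repeat a pose let the fingers close. It gives the time, the measured TCP pose, the force and the opening at its end, in the units of the state.
- get_obs(): the state, without advancing time (a new reading comes with each control period).
- capture(name): name is "scene" or "top"; returns the picture (384x512x3 uint8, red, green, blue); there is no depth.
- camera_info(name): a dict with "camera_matrix" (3x3 intrinsics, pixels), "pose" (4x4, takes a point from camera to world coordinates). Camera axes: x right, y down, z forward; pixel columns grow to the right and rows downward; lengths in mm; the calibration is good to about 2 mm. A picture is of the moment at which its call begins. camera_info takes no time and is no camera call.
- close_job(): hands the job in, once; it reports no verdict.
The state is a dict: "time": time; "joint_positions": joint angles; "dq": joint speeds; "tau": joint torques, N m; "tool_pos": TCP position; "tcp_rot": TCP orientation; "contact_force": force on the tool from outside, world axes, zero at the start; "moment": the same for the moment, N m; "grip_width": finger opening in mm.
Only numpy, scipy, OpenCV 4.12 (cv2) and the standard library are available. Lean on these libraries where they do the work, as an engineer would, in place of code of your own. Each camera call takes 0.05 s, during which the arm holds its last target. There are 200 camera calls.

TASK

Book out the red-lidded glue tin for the fretboard job: stand it on the round pad with its bar-code label squarely facing the scanner's window, let go, and press the scanner's green button while it stands there. Then stand the tin in the wooden job tray, and after that slide the tray along the bench until it lies straight inside the yellow tape outline. Keep the tin upright and set it down rather than drop it, do not lift the tray, and leave the blue tin, the fretboard and the tumbler where they are.

Things in the scene. Friction and masses are not known exactly. Their poses are not given: they have to be found in the camera images.
- can: The glue tin, loose: upright dark steel cylinder, 60 mm diameter, 110 mm high, about 0.4 kg, red lid. A white label with black bars covers its side towards its own +x; a white stripe on the lid runs from the centre towards the label. Origin: centre of the underside; z up. Starts on the bench, label roughly away from the robot (within 0.9 rad). Can be gripped across its diameter at any yaw.
- label (a point): Middle of the bar-code label on the tin's side, 31 mm from the tin's axis along its +x, 50 mm above its underside.
- station: Fixed scan station: grey plate 250 x 120 mm, 6 mm thick, on it a black round pad with yellow rim, 100 mm diameter (the tin's underside rests 6 mm above the bench), and a grey scanner block 85 (x) x 110 x 84 mm, top 90 mm above the bench, near face 112 mm from the pad's centre. Origin: under the pad's centre at bench height; +x points to the block. The tin faces it when their +x agree.
- window (a point): Centre of the black scanner window with a red line, on the block's face towards the pad, 111 mm from the pad's centre and 55 mm above the bench.
- scan (a joint): The green push button, 40 mm in diameter, on top of the scanner block: 0 = up, 0.006 m = fully down; it springs back. About 5 N presses it fully; it counts as pressed beyond 0.004 m.
- scan_top (a point): Centre of the green button's top face, above the middle of the scanner block; it is pressed straight down.
- tray: Job tray, loose, about 0.45 kg: light wood, 190 (x) x 110 (y) mm, floor 6 mm thick, walls 7 mm thick and 32 mm high on three sides, and a red end board 12 mm thick, 110 mm wide, 90 mm high above the bench at its -x end (outer face at x = -95 mm). Origin: centre of the underside; z up. Slides on the bench when the board is pushed or pulled; stays level.
- board (a point): Middle of the red end board's top edge, 89 mm from the tray's centre towards -x, 90 mm above the bench.
- outline: Yellow tape rectangle flat on the bench: inside 225 (x) x 145 (y) mm, tape 14 mm wide; nothing catches on it. Origin: its centre, on the bench. +x is the way the tray is to be slid (to the robot's right); the tray ends with its +x along it. The tray starts 160 to 210 mm short of it along x, up to 20 mm to the side, turned by up to 0.12 rad.
- blue_can: Bystander: tin of the same size with a blue lid and blue band, no label, loose. Origin: centre of the underside. Leave alone.
- fretboard: Bystander: nearly black fretboard with white inlays, 450 x 58 x 7 mm, lying loose at the far side of the bench. Origin: centre of the underside; x along its length.
- tumbler: Bystander: steel tumbler with lid, up to 76 mm in diameter, 155 mm high, standing loose. Origin: centre of the underside.
Things that resemble listed ones, but are neither listed nor needed, are in the scene too. Leave any pink look-alike of the can alone.

How it is judged (in metres and radians):
On the way, in this order (a step that is already met when the one before it is completed fails the run):
1. the red-lidded tin stands on the pad (within 18 mm of its centre), label facing the window within 15 degrees, let go (horizontal distance between can and station below 0.018 m and z of can in the frame of station below 0.012 m and angle between can's own z axis and vertical below 0.1 rad and angle between the x axis of can and the x axis of station, either way round below 0.26 rad and horizontal distance between label and window below 0.12 m and contact force between each of the fingers, the arm and can below 0.1 N), for 0.2 s.
2. the green button is pressed (beyond 4 mm) while the tin stands so (all of step 1 and value of joint scan above 0.004 m), for 0.05 s.
3. the tin stands upright on the tray's floor, let go (x of can in the frame of tray between -0.085 and 0.09 m and y of can in the frame of tray between -0.05 and 0.05 m and z of can in the frame of tray below 0.014 m and angle between can's own z axis and vertical below 0.1 rad and contact force between each of the fingers, the arm and can below 0.1 N), for 0.2 s.
4. the tray lies inside the outline with the tin standing in it (x of tray in the frame of outline between -0.02 and 0.02 m and y of tray in the frame of outline between -0.02 and 0.02 m and angle between the x axis of tray and the x axis of outline, either way round below 0.17 rad and height (world z) of tray below 0.006 m and x of can in the frame of tray between -0.085 and 0.09 m and y of can in the frame of tray between -0.05 and 0.05 m and z of can in the frame of tray below 0.014 m and angle between can's own z axis and vertical below 0.1 rad), for 0.2 s.
At the end, for the whole second after the job is handed in: The tray lies flat inside the yellow outline (centre within 20 mm along each of the outline's axes, turned by less than 0.17 rad), the red-lidded tin stands upright on the tray's floor, let go, the button is up, and all is at rest (all of step 4 and contact force between each of the fingers, the arm and can below 0.1 N and linear speed of each of can, tray below 0.02 m/s and value of joint scan below 0.002 m); the robot touches nothing.
It fails at once if the tin is tipped by more than 0.5 rad (angle between can's own z axis and vertical above 0.5 rad).
It fails at once if the tin is let go more than 40 mm above the bench (height (world z) of can above 0.04 m and contact force between each of the fingers, the arm and can below 0.05 N).
It fails at once if the tray is lifted by more than 20 mm (height (world z) of tray above 0.02 m).
It fails at once if the blue tin, the fretboard or the tumbler is moved by more than 20 mm (distance of any of blue_can, fretboard, tumbler from where it was at the start of the episode above 0.02 m).
It also fails if it takes over 72 s, if anything falls off the work surface, if the arm or the gripper's body presses on something with over 40 N, if the wrist force passes 120 N, or if a joint passes its speed limit or range.

## Working session

There is one attempt and no reset: what is moved stays moved. The work goes in short steps, Python scripts to look and compute and a tool call to move; the robot and the scene stay as the last step left them, time stands still between calls to the robot, and variables do not carry over. Pictures are saved under pics/ and viewed, about 8 in all and at most 12, crops included, and the job is handed in when it is done.

Besides the shell and the picture viewer there is one more tool, called after "Emit:" as name(argument=value, ...) on one line, values as JSON. carry_out: Moves the arm, as the interface text tells. Its arguments: {"type":"object","properties":{"rows":{"type":"array"},"hand":{"type":"number"}},"required":["rows"]}

```bash
mkdir -p pics; ls; python3 - <<'E'
from plant import *
import cv2, numpy as np
print(get_obs())
for n in ("scene","top"):
    i=camera_info(n); print(n,np.round(i["camera_matrix"],1).tolist(),np.round(i["pose"],3).tolist())
    im=capture(n); np.save(f"pics/{n}0.npy",im)
    cv2.imwrite(f"pics/{n}0.png",cv2.cvtColor(im,cv2.COLOR_RGB2BGR))
E
```

```text
pics
{'time': 0.0, 'joint_positions': array([ 1.06298225e+00,  3.42723229e-01,  1.52502012e+00,  4.39449772e-06,
        1.27537650e+00, -1.45968477e-01]), 'dq': array([ 0.0003534 ,  0.00058117, -0.0003546 , -0.0010536 ,  0.00014877,
       -0.00046868]), 'tau': array([ 1.17484367e-03, -4.31249464e+01, -2.44212914e+01,  7.18196877e-02,
        5.59981016e-02, -1.49091438e-04]), 'tool_pos': array([185.61541541, 490.66295679, 226.04360944]), 'tcp_rot': array([ 2.99287263,  1.56926912, -2.08136323]), 'contact_force': array([-0.22206867, -0.11167171, -0.75226032]), 'moment': array([0.0239629 , 0.0116853 , 0.03080347]), 'grip_width': 91.91127279594872}
scene [[358.7, 0.0, 256.5], [0.0, 358.7, 191.6], [0.0, 0.0, 1.0]] [[-0.138, 0.574, -0.807, 1340.642], [0.99, 0.077, -0.115, 138.821], [-0.003, -0.815, -0.579, 625.772], [0.0, 0.0, 0.0, 1.0]]
top [[484.6, 0.0, 262.8], [0.0, 484.6, 190.9], [0.0, 0.0, 1.0]] [[0.013, -0.989, 0.15, 408.616], [-1.0, -0.016, -0.018, 31.459], [0.021, -0.15, -0.988, 1513.736], [0.0, 0.0, 0.0, 1.0]]
```

View pics/scene0.png

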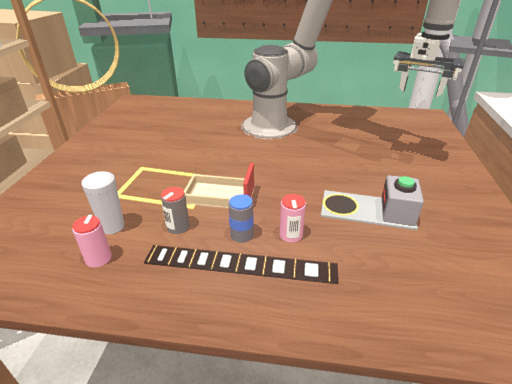

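View pics/top0.png

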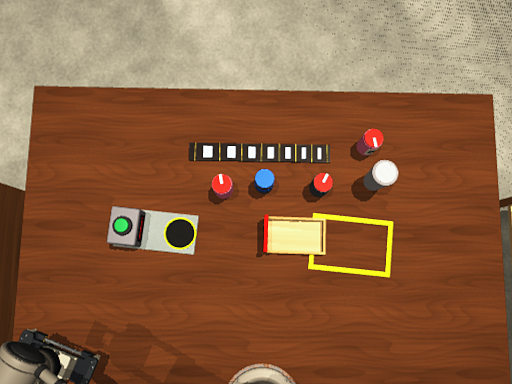

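Scene view: the real tin (dark body, red lid, bar-code label) is at about (175,210), with the pink decoys at (291,218) and (93,241). The blue tin is at (241,218), the pad at (341,205), the button at (405,184) and the tray at (215,190).
Top view: tin lid at (323,183), blue (264,180), pad (180,233), button (122,226), tray (295,236), outline (351,245).

```bash
cat > h.py <<'E'
from plant import *
import cv2, numpy as np
from scipy.spatial.transform import Rotation as Ro
I={n:camera_info(n) for n in ("scene","top")}
def ray(n,px):
    T=np.array(I[n]["pose"]);d=np.linalg.inv(I[n]["camera_matrix"])@[px[0],px[1],1.]
    return T[:3,3],T[:3,:3]@d
def plane(n,px,z):
    o,d=ray(n,px);return o+d*(z-o[2])/d[2]
def proj(n,P):
    T=np.array(I[n]["pose"]);p=np.array(I[n]["camera_matrix"])@(T[:3,:3].T@(np.array(P,float)-T[:3,3]));return p[:2]/p[2]
def tri(a,b):
    (o1,d1),(o2,d2)=ray("top",a),ray("scene",b)
    A=np.c_[d1,-d2];t=np.linalg.lstsq(A,o2-o1,rcond=None)[0]
    p,q=o1+d1*t[0],o2+d2*t[1];return (p+q)/2,np.linalg.norm(p-q)
HSV=dict(red=[(0,170,90),(6,255,255)],yellow=[(24,180,120),(34,255,255)],green=[(50,120,80),(75,255,255)],blue=[(105,130,60),(125,255,255)],
 wood=[(15,20,150),(27,150,255)],white=[(0,0,150),(180,90,255)],dark=[(0,0,0),(180,255,45)])
def mask(im,c):
    h=cv2.cvtColor(im,cv2.COLOR_RGB2HSV);m=cv2.inRange(h,*map(np.array,HSV[c]))
    if c=="red": m|=cv2.inRange(h,np.array((172,170,90)),np.array((180,255,255)))
    return m
def blobs(im,c,box=None,amin=15):
    m=mask(im,c)
    if box: k=np.zeros_like(m);x0,y0,x1,y1=box;k[y0:y1,x0:x1]=255;m&=k
    cs=cv2.findContours(m,cv2.RETR_EXTERNAL,cv2.CHAIN_APPROX_NONE)[0]
    return sorted([c for c in cs if cv2.contourArea(c)>=amin],key=cv2.contourArea,reverse=True)
def info(cs):
    for c in cs[:9]: (x,y),r=cv2.minEnclosingCircle(c);print("  ",np.round(cv2.minAreaRect(c),1) if 0 else (round(x,1),round(y,1),round(r,1)),cv2.boundingRect(c),cv2.contourArea(c))
E
python3 - <<'E'
from h import *
o=get_obs();R=Ro.from_euler("xyz",o["tcp_rot"]).as_matrix();print("tool axes\n",R.round(2))
T=np.load("pics/top0.npy");S=np.load("pics/scene0.npy")
for c in ("red","yellow","green","blue","wood"):
    print(c,"top");info(blobs(T,c,(100,100,420,300)));print(c,"scene");info(blobs(S,c,(60,150,440,280)))
def up(im,x0,y0,w,h,k):return cv2.resize(im[y0:y0+h,x0:x0+w],None,fx=k,fy=k,interpolation=cv2.INTER_NEAREST)
a=up(T,295,165,100,50,4);b=up(T,100,200,100,62,4);c=up(S,115,155,150,85,4)[:, :600];d=up(T,255,205,145,75,4)
out=np.zeros((600,800,3),np.uint8);out[:200,:400]=a;out[:248,400:]=b;out[250:590,:400]=up(S,150,155,100,85,4);
d=up(T,262,205,133,80,3);out[250:490,401:800]=d
cv2.imwrite("pics/m.png",cv2.cvtColor(out,cv2.COLOR_RGB2BGR))
E
```

```text
tool axes
 [[-0.   -0.94  0.35]
 [-0.    0.35  0.94]
 [-1.    0.   -0.  ]]
red top
   (323.0, 181.5, 9.9) (314, 173, 19, 19) 214.5
   (221.1, 182.9, 9.7) (212, 174, 19, 19) 210.0
   (373.6, 137.3, 9.8) (364, 128, 20, 19) 206.5
   (266.0, 233.0, 19.0) (263, 214, 6, 39) 111.0
red scene
yellow top
   (351.0, 244.5, 49.4) (308, 213, 86, 65) 955.5
   (180.0, 233.1, 16.2) (164, 218, 33, 31) 746.0
yellow scene
green top
   (120.8, 224.9, 7.2) (114, 218, 15, 14) 143.5
green scene
blue top
   (263.9, 179.9, 11.3) (255, 169, 19, 23) 292.0
blue scene
   (242.0, 201.3, 9.0) (234, 196, 18, 12) 47.0
wood top
   (296.4, 234.8, 32.7) (268, 217, 58, 37) 684.0
wood scene
   (180.0, 186.5, 63.6) (117, 166, 127, 44) 1435.0
   (339.0, 203.5, 17.4) (322, 194, 35, 22) 477.5
   (292.5, 226.5, 11.0) (287, 217, 13, 21) 211.0
   (168.5, 217.5, 12.7) (163, 206, 12, 24) 113.0
   (264.5, 265.0, 9.1) (262, 256, 5, 19) 17.5
   (192.5, 257.5, 9.2) (189, 249, 8, 18) 15.5
```

View pics/m.png

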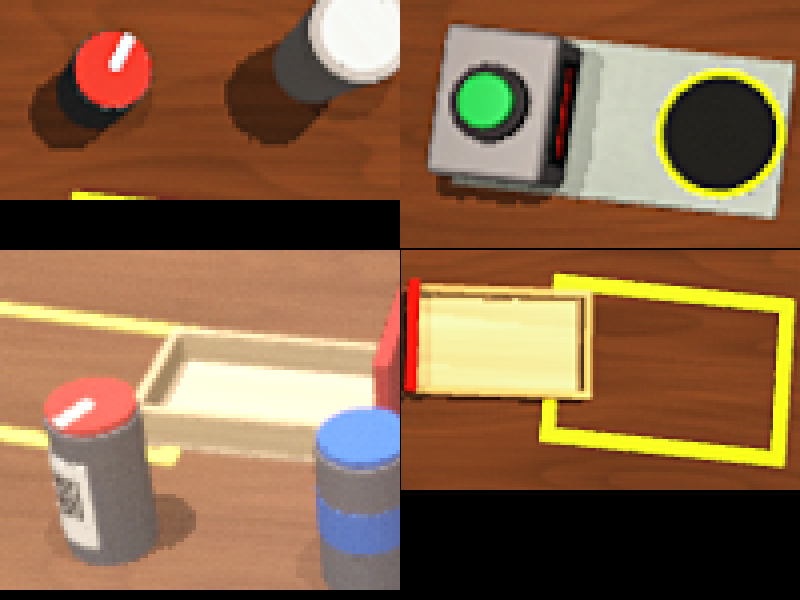

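The zooms show the tin lid centred at top-view (323,181.5) with its stripe pointing up and slightly right. The button is at (121,225), the pad at (180,233), and the tray and outline edges are clear. Next I convert these to metric positions.

```bash
cat >> h.py <<'E'
def pts(n,c,z): return np.array([plane(n,p,z)[:2] for p in c.reshape(-1,2).astype(float)],np.float32)
def rect(P):
    (cx,cy),(w,h),a=cv2.minAreaRect(P)
    if w<h: w,h,a=h,w,a+90
    a=(a+90)%180-90   # long axis; report as angle from -y
    return np.round((cx,cy,w,h),1),round((a+90+90)%180-90,2)
def centre(n,im,c,box,amin=15):
    b=blobs(im,c,box,amin)[0];return np.array(cv2.fitEllipse(cv2.convexHull(b))[0]),b
def stripe(T,z,box):
    c,b=centre("top",T,"red",box);m=np.zeros(T.shape[:2],np.uint8);cv2.drawContours(m,[cv2.convexHull(b)],-1,255,-1)
    w=np.clip(T[...,1].astype(float)-60,0,200)*(m>0);ys,xs=np.nonzero(w)
    s=np.average(np.c_[xs,ys],axis=0,weights=w[ys,xs]);p,q=plane("top",c,z),plane("top",s,z)
    v=q-p;return p,np.degrees(np.arctan2(v[1],v[0])),np.hypot(*v[:2])
HSV["red"]=[(0,140,90),(8,255,255)]
E
python3 - <<'E'
from h import *
T=np.load("pics/top0.npy");S=np.load("pics/scene0.npy")
HS=dict(HSV)
ct,_=centre("top",T,"red",(305,165,340,200))
import h
h.HSV["red"]=[(0,110,90),(8,255,255)]
mS=cv2.inRange(cv2.cvtColor(S,cv2.COLOR_RGB2HSV),np.array((0,110,110)),np.array((8,255,255)))|cv2.inRange(cv2.cvtColor(S,cv2.COLOR_RGB2HSV),np.array((170,110,110)),np.array((180,255,255)))
b=max(cv2.findContours(mS[180:205,155:195],cv2.RETR_EXTERNAL,cv2.CHAIN_APPROX_NONE)[0],key=cv2.contourArea)+[155,180]
cs=np.array(cv2.fitEllipse(cv2.convexHull(b))[0]);print("lid px",ct,cs,cv2.boundingRect(b),"tri",tri(ct,cs))
print("lid z=110, stripe:",stripe(T,110,(305,165,340,200)))
for n,bx in (("green",(100,200,140,250)),):
    a,_=centre("top",T,n,bx)
    cc=[q for q in [centre("scene",S,n,(380,165,430,200))]]if blobs(S,n,(380,165,430,200)) else None
    print("green",a,cc and cc[0][0],cc and tri(a,cc[0][0]),plane("top",a,100))
p,bl=centre("top",T,"yellow",(150,210,210,255));print("pad",p,plane("top",p,6),rect(pts("top",bl,6)))
print("blue",plane("top",centre("top",T,"blue",(250,165,280,192))[0],110))
print("outline",rect(pts("top",blobs(T,"yellow",(300,205,400,285))[0],0)))
r=blobs(T,"red",(255,205,275,260))[0];print("board",rect(pts("top",r,90)))
m=mask(T,"wood");print("woodcontours");
w=blobs(T,"wood",(262,205,335,262));print([cv2.boundingRect(x) for x in w],rect(pts("top",np.vstack(w),32)))
# board in the scene: top edge corners
hs=max(cv2.findContours(mS[160:215,235:262],cv2.RETR_EXTERNAL,cv2.CHAIN_APPROX_NONE)[0],key=cv2.contourArea)+[235,160]
print("board scene",cv2.approxPolyDP(hs,1.5,True).reshape(-1,2).tolist()); print("board top",cv2.boxPoints(cv2.minAreaRect(r)).tolist())
t=[plane("scene",x,0) for x in ((256.5,190),)]
E
```

```text
lid px [322.99459839 181.79544067] [172.14482117 193.57621765] (161, 187, 23, 15) tri (array([ 652.51721254, -171.60303423,  106.15470617]), np.float64(1.2790900835895307))
lid z=110, stripe: (array([ 652.05227126, -171.66548964,  110.        ]), np.float64(-25.768024534761594), np.float64(9.92210259872628))
green [120.78544617 224.71603394] None None [517.58717964 416.14395681 100.        ]
pad [179.78297424 233.102005  ] [501.55543822 258.68976418   6.        ] (array([502.1, 258. ,  99. ,  92.7]), 0.86)
blue [654.34984478   3.0030458  110.        ]
outline (array([ 474.4, -273.3,  256.1,  175.9]), -5.19)
board (array([500.7,  -4.3, 111.6,  12.3]), 88.62)
woodcontours
[(268, 217, 58, 37)] (array([499.8, -99.9, 175. , 107.9]), -1.25)
board scene [[250, 162], [243, 182], [244, 193], [250, 196], [254, 186], [253, 163]]
board top [[262.59588623046875, 251.91098022460938], [264.0054931640625, 213.85208129882812], [268.1849365234375, 214.00686645507812], [266.77532958984375, 252.06576538085938]]
```

The tin is at (652,-172) with yaw about -26°. The station is at (501.6,258.7) with yaw about 84°. The tray is at (499.5,-93.6) with yaw -91.3°, and the outline is at (474.4,-273.3) with yaw -95.2°. Moving above the tin.

Emit:
carry_out(rows=[[23,-33,-2,0],[47,-66,-4,0],[70,-99,-5,-1],[93,-132,-7,-1],[117,-165,-9,-2],[140,-199,-11,-2],[163,-232,-13,-2],[187,-265,-14,-3],[210,-298,-16,-3],[233,-331,-18,-3],[257,-364,-20,-4],[280,-397,-22,-4],[303,-430,-23,-4],[327,-464,-25,-5],[350,-497,-27,-5],[373,-530,-29,-5],[397,-563,-31,-6],[420,-596,-32,-6],[443,-629,-34,-6],[466.6,-662.3,-36,-6]], hand=91)

```text
time: 1.77
tool_pos: [652.7, -173.3, 189.5]
tcp_rot: [2.398, 1.569, -2.781]
contact_force: [0.2, 0.8, 0.0]
grip_width: 91.4
```

Emit:
carry_out(rows=[[0,0,0,0],[0,0,0,0]])

```text
time: 1.93
tool_pos: [652.7, -175.4, 187.1]
tcp_rot: [1.964, 1.566, 3.065]
contact_force: [-0.6, 0.6, -0.5]
grip_width: 91.0
```

```bash
cat > st.py <<'E'
from h import *
o=get_obs();R=Ro.from_euler("xyz",o["tcp_rot"]).as_matrix()
print(round(o["time"],2),o["tool_pos"].round(1),"jaw",np.degrees(np.arctan2(R[1,2],R[0,2])).round(1),"tilt",R[:,0].round(3),o["contact_force"].round(1),o["grip_width"].round(1),o["joint_positions"].round(2))
E
python3 st.py
```

```text
Traceback (most recent call last):
  File "st.py", line 3, in <module>
    print(round(o["time"],2),o["tool_pos"].round(1),"jaw",np.degrees(np.arctan2(R[1,2],R[0,2])).round(1),"tilt",R[:,0].round(3),o["contact_force"].round(1),o["grip_width"].round(1),o["joint_positions"].round(2))
                                                                                                                                                            ^^^^^^^^^^^^^^^^^^^^^
AttributeError: 'float' object has no attribute 'round'
```

```bash
sed -i 's/o\["grip_width"\].round(1)/round(float(o["grip_width"]),1)/' st.py; python3 st.py
```

```text
1.93 [ 652.7 -175.4  187.1] jaw 63.1 tilt [-0.004  0.    -1.   ] [-0.6  0.6 -0.5] 91.0 [-0.38  0.66  1.11 -0.    1.38 -1.48]
```

Emit:
carry_out(rows=[[0,2,-15,0],[0,4,-30,0],[-0.5,4,-50,0],[-0.5,4,-70,0],[-0.5,4,-90,0],[-0.5,4,-110,0],[-0.5,4,-122,0],[-0.5,4,-128,0],[-0.5,4,-128,0],[-0.5,4,-128,0]])

```text
time: 2.77
tool_pos: [652.4, -171.1, 59.9]
tcp_rot: [2.011, 1.567, 3.113]
contact_force: [0.3, 0.3, 0.4]
grip_width: 90.9
```

```bash
python3 st.py; python3 - <<'E'
from h import *
S=capture("scene");T=capture("top")
k=lambda im,x,y,w,h,f:cv2.resize(im[y:y+h,x:x+w],None,fx=f,fy=f,interpolation=cv2.INTER_CUBIC)
out=np.hstack([k(S,120,130,110,120,4)[:, :400],k(T,275,130,100,120,4)]);cv2.imwrite("pics/g1.png",out[...,::-1])
E
```

```text
2.77 [ 652.4 -171.1   59.9] jaw 63.1 tilt [-0.004  0.    -1.   ] [0.3 0.3 0.4] 90.9 [-0.37  0.77  1.26 -0.    1.12 -1.47]
```

View pics/g1.png

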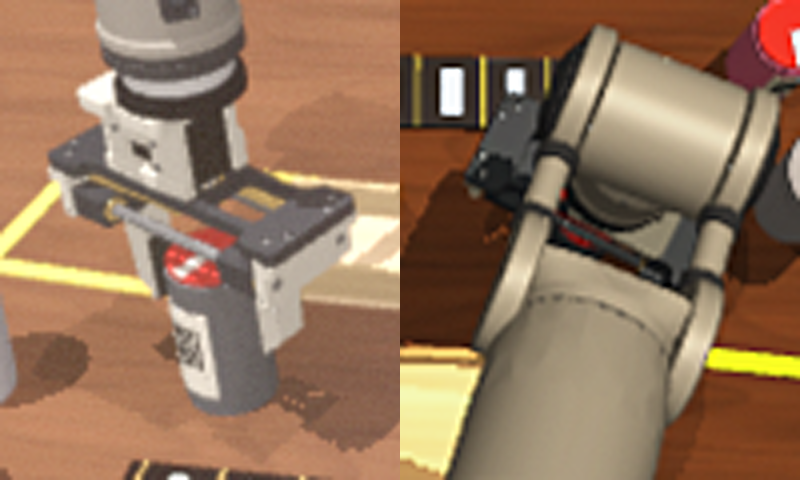

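The fingers straddle the tin, and the label sits between them at about (195,360) in the left crop. Closing, then lifting slightly.

Emit:
carry_out(rows=[[0,0,0,0],[0,0,0,0],[0,0,0,0],[0,0,0,0],[0,0,0,0],[0,0,0,0],[0,0,0,0],[0,0,0,0]], hand=50)

```text
time: 3.53
tool_pos: [652.9, -171.5, 60.7]
tcp_rot: [2.234, 1.569, -2.948]
contact_force: [0.2, 0.3, 0.6]
grip_width: 59.7
```

Emit:
carry_out(rows=[[0,0,3,0],[0,0,8,0],[0,0,16,0],[0,0,30,0],[0,0,48,0],[0,0,68,0],[0,0,86,0],[0,0,98,0],[0,0,102,0],[0,0,102,0]])

```text
time: 4.37
tool_pos: [653.5, -171.7, 164.4]
tcp_rot: [-2.37, 1.569, -1.269]
contact_force: [0.7, 0.7, -3.1]
grip_width: 59.7
```

```bash
python3 st.py
```

```text
4.37 [ 653.5 -171.7  164.4] jaw 63.1 tilt [ 0.    -0.001 -1.   ] [ 0.7  0.7 -3.1] 59.7 [-0.37  0.67  1.15 -0.    1.32 -1.47]
```

Emit:
carry_out(rows=[[-3,8,4,2],[-8,23,10,6],[-17,47,16,12],[-25,70,20,18],[-33,94,20,24],[-41,117,20,30],[-50,141,20,36],[-58,164,20,42],[-66,188,20,48],[-75,211,20,54],[-83,235,20,60],[-91,258,20,66],[-100,282,20,72],[-108,305,20,78],[-116,329,20,84],[-124,352,20,90],[-133,376,20,96],[-141,399,20,102],[-148,419,16,107],[-152,430.4,10,110]])

```text
time: 6.03
tool_pos: [500.2, 260.8, 173.8]
tcp_rot: [-1.656, 1.569, 1.371]
contact_force: [0.5, 0.1, -3.4]
grip_width: 59.5
```

Emit:
carry_out(rows=[[0,0,0,0],[0,0,0,0],[0,0,0,0]])

```text
time: 6.28
tool_pos: [500.2, 260.1, 173.4]
tcp_rot: [-0.618, 1.57, 2.408]
contact_force: [-0.2, -0.3, -2.5]
grip_width: 59.3
```

```bash
python3 st.py; python3 - <<'E'
from h import *
S=capture("scene");T=capture("top")
k=lambda im,x,y,w,h,f:cv2.resize(im[y:y+h,x:x+w],None,fx=f,fy=f,interpolation=cv2.INTER_CUBIC)
out=np.hstack([k(S,300,110,130,120,3),k(T,100,160,130,120,3)]);cv2.imwrite("pics/g2.png",out[...,::-1])
E
```

```text
6.28 [500.2 260.1 173.4] jaw 173.4 tilt [-0.001  0.001 -1.   ] [-0.2 -0.3 -2.5] 59.3 [ 0.34  0.46  1.5   0.    1.19 -2.68]
```

View pics/g2.png

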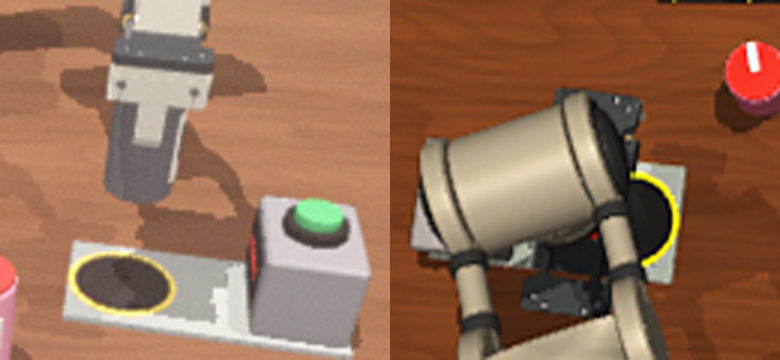

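The tin hangs upright over the pad. Lowering it.

Emit:
carry_out(rows=[[0,0,-5,0],[1,-1,-15,0],[1.4,-1.4,-30,0],[1.4,-1.4,-48,0],[1.4,-1.4,-66,0],[1.4,-1.4,-82,0],[1.4,-1.4,-92,0],[1.4,-1.4,-98,0],[1.4,-1.4,-101,0],[1.4,-1.4,-103,0],[1.4,-1.4,-104,0],[1.4,-1.4,-104,0]])

```text
time: 7.38
tool_pos: [502.5, 258.5, 70.3]
tcp_rot: [-2.265, 1.569, 0.76]
contact_force: [0.3, 0.8, -2.8]
grip_width: 59.9
```

Emit:
carry_out(rows=[[0,0,-1,0],[0,0,-2,0],[0,0,-2,0]])

```text
time: 7.63
tool_pos: [502.6, 258.6, 68.6]
tcp_rot: [-2.346, 1.568, 0.68]
contact_force: [-0.5, 0.4, -3.3]
grip_width: 59.8
```

Emit:
carry_out(rows=[[0,0,-1,0],[0,0,-2,0],[0,0,-2,0]])

```text
time: 7.88
tool_pos: [502.7, 258.8, 66.8]
tcp_rot: [-2.379, 1.568, 0.646]
contact_force: [-0.6, 0.6, -0.8]
grip_width: 59.6
```

Emit:
carry_out(rows=[[0,0,-0.5,0],[0,0,-1,0],[0,0,-1,0]])

```text
time: 8.13
tool_pos: [502.8, 258.9, 66.7]
tcp_rot: [-2.411, 1.567, 0.614]
contact_force: [-2.1, -1.4, 4.8]
grip_width: 59.8
```

The tin is down: contact force is +4.8 N. Opening and lifting clear.

Emit:
carry_out(rows=[[0,0,0,0],[0,0,0,0],[0,0,0,0],[0,0,0,0],[0,0,0,0],[0,0,0,0]], hand=91)

```text
time: 8.63
tool_pos: [502.8, 258.9, 66.6]
tcp_rot: [-2.398, 1.567, 0.627]
contact_force: [0.4, 0.9, -0.1]
grip_width: 90.2
```

Emit:
carry_out(rows=[[0,0,10,0],[0,0,30,0],[0,0,55,0],[0,0,80,0],[0,0,105,0],[0,0,125,0],[-10,20,130,0],[-30,50,130,0],[-60,80,130,0],[-90,100,130,0],[-120,120,130,0],[-135,130,130,0],[-135,130,130,0]])

```text
time: 9.72
tool_pos: [364.5, 390.8, 197.6]
tcp_rot: [-2.117, 1.567, 0.912]
contact_force: [0.1, 0.0, -0.2]
grip_width: 90.9
```

```bash
python3 st.py; python3 - <<'E'
from h import *
S=capture("scene");T=capture("top");np.save("pics/T1.npy",T);np.save("pics/S1.npy",S)
k=lambda im,x,y,w,h,f:cv2.resize(im[y:y+h,x:x+w],None,fx=f,fy=f,interpolation=cv2.INTER_CUBIC)
out=np.hstack([k(S,300,110,130,120,3),k(T,90,180,130,120,3)]);cv2.imwrite("pics/g3.png",out[...,::-1])
try: print(stripe(T,116,(160,205,205,260)))
except Exception as e: print(e)
E
```

```text
9.72 [364.5 390.8 197.6] jaw 173.6 tilt [ 0.002  0.003 -1.   ] [ 0.1  0.  -0.2] 90.9 [ 0.68  0.38  1.55  0.    1.21 -2.35]
(array([501.03822533, 256.49695577, 116.        ]), np.float64(78.54564672846122), np.float64(13.188394105265228))
```

View pics/g3.png

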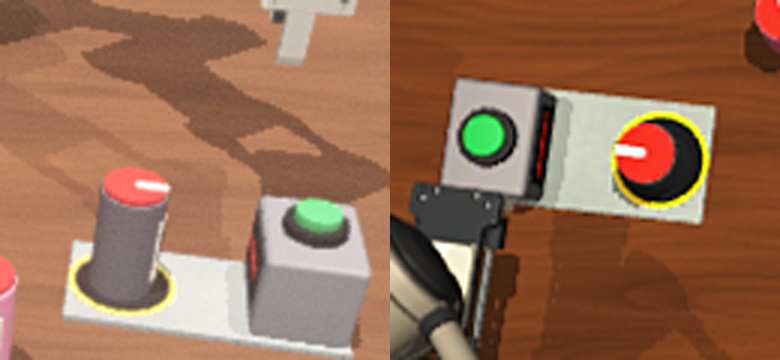

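The tin stands on the pad, with the stripe at top-crop (630,152) parallel to the plate edges and pointing at the window. Triangulating the button and closing the gripper.

```bash
python3 - <<'E'
from h import *
T=np.load("pics/T1.npy");S=np.load("pics/S1.npy")
a,_=centre("top",T,"green",(105,200,140,250))
h=cv2.cvtColor(S,cv2.COLOR_RGB2HSV)[165:200,385:430];m=cv2.inRange(h,np.array((50,90,70)),np.array((80,255,255)))
b=max(cv2.findContours(m,cv2.RETR_EXTERNAL,cv2.CHAIN_APPROX_NONE)[0],key=cv2.contourArea)
c=np.array(cv2.fitEllipse(cv2.convexHull(b))[0])+[385,165]
print(a,c,cv2.boundingRect(b),tri(a,c))
E
```

```text
[120.78544617 224.71603394] [405.68271637 181.41248322] (13, 11, 16, 11) (array([517.16724836, 414.60268528, 105.14915704]), np.float64(0.2734974488521509))
```

Emit:
carry_out(rows=[[20,10,0,0],[50,15,0,0],[80,20,0,0],[110,23,0,0],[135,25,0,0],[150,25,-10,0],[153,25,-30,0],[153,25,-50,0],[153,25,-65,0],[153,25,-70,0],[153,25,-70,0],[153,25,-70,0]], hand=0)

```text
time: 10.82
tool_pos: [521.7, 413.6, 128.1]
tcp_rot: [-2.52, 1.565, 0.505]
contact_force: [-0.3, 0.8, 0.3]
grip_width: 15.3
```

Emit:
carry_out(rows=[[-4,1,-6,0],[-4,1,-12,0],[-4,1,-16,0],[-4,1,-19,0],[-4,1,-21,0],[-4,1,-23,0],[-4,1,-24,0],[-4,1,-24,0]])

```text
time: 11.48
tool_pos: [517.6, 414.9, 106.2]
tcp_rot: [-2.496, 1.564, 0.53]
contact_force: [-4.9, -2.8, 11.6]
grip_width: 1.0
```

Emit:
carry_out(rows=[[0,0,-1,0],[0,0,-2,0],[0,0,-3,0],[0,0,-4,0],[0,0,-4,0]])

```text
time: 11.9
tool_pos: [517.7, 414.9, 106.0]
tcp_rot: [-2.529, 1.562, 0.498]
contact_force: [-7.5, -5.4, 21.0]
grip_width: 0.5
```

The force rises stiffly at z=106, so the button looks bottomed. I'll check with a picture.

```bash
python3 - <<'E'
from h import *
S=capture("scene");S0=np.load("pics/S1.npy")
k=lambda im,x,y,w,h,f:cv2.resize(im[y:y+h,x:x+w],None,fx=f,fy=f,interpolation=cv2.INTER_CUBIC)
out=np.hstack([k(S0,370,160,60,50,6),k(S,370,160,60,50,6)]);cv2.imwrite("pics/g4.png",out[...,::-1])
print(proj("scene",[517.2,415,112]),proj("scene",[517.2,415,106]),proj("scene",[517.2,415,100]))
E
```

```text
[406.52812536 179.23033645] [405.97793141 181.15510382] [405.4318141 183.0656097]
```

View pics/g4.png

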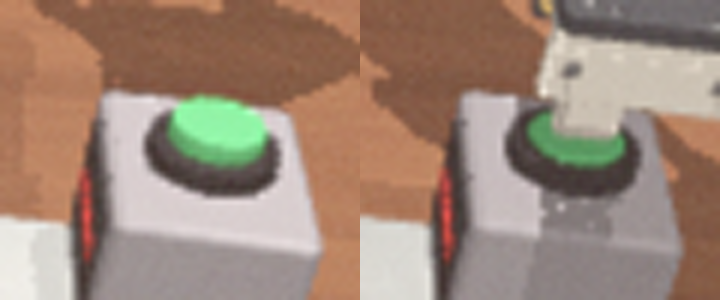

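The button is visibly pushed into its bezel, so the press worked. Returning to the tin.

Emit:
carry_out(rows=[[0,0,4,0],[0,0,15,0],[0,0,35,0],[0,0,60,0],[0,-5,82,0],[-2,-25,92,0],[-5,-55,93,0],[-9,-90,93,0],[-12,-120,93,0],[-14,-144,93,0],[-15,-156,93,0],[-15,-156,93,0],[-15,-156,93,0]], hand=91)

```text
time: 13.03
tool_pos: [503.1, 259.2, 199.3]
tcp_rot: [-2.487, 1.561, 0.539]
contact_force: [0.1, 0.4, -0.0]
grip_width: 82.7
```

```bash
python3 st.py
```

```text
13.03 [503.1 259.2 199.3] jaw 173.3 tilt [ 0.009  0.005 -1.   ] [ 0.1  0.4 -0. ] 82.7 [ 0.34  0.43  1.46  0.    1.24 -2.69]
```

Emit:
carry_out(rows=[[0,0,-8,0],[0,0,-28,0],[0,0,-53,0],[0,0,-78,0],[0,0,-102,0],[0,0,-120,0],[0,0,-129,0],[0,0,-131,0],[0,0,-131,0]])

```text
time: 13.78
tool_pos: [503.0, 260.0, 67.8]
tcp_rot: [-2.456, 1.562, 0.571]
contact_force: [0.1, -0.3, 0.7]
grip_width: 91.1
```

Emit:
carry_out(rows=[[0,0,0,0],[0,0,0,0],[0,0,0,0],[0,0,0,0],[0,0,0,0],[0,0,0,0],[0,0,0,0],[0,0,0,0]], hand=50)

```text
time: 14.45
tool_pos: [503.1, 260.0, 68.3]
tcp_rot: [-2.456, 1.561, 0.57]
contact_force: [-0.8, 0.0, 5.4]
grip_width: 59.5
```

Emit:
carry_out(rows=[[0,0,3,0],[0,0,10,0],[0,0,22,0],[0,0,40,0],[0,0,60,0],[0,0,80,0],[0,0,98,0],[0,0,108,0],[0,0,110,0],[0,0,110,0]])

```text
time: 15.28
tool_pos: [503.1, 260.0, 178.4]
tcp_rot: [-2.472, 1.561, 0.555]
contact_force: [-0.3, -0.2, -3.1]
grip_width: 59.8
```

```bash
python3 st.py
```

```text
15.28 [503.1 260.  178.4] jaw 173.4 tilt [ 0.009  0.005 -1.   ] [-0.3 -0.2 -3.1] 59.8 [ 0.34  0.45  1.49  0.    1.19 -2.69]
```

Emit:
carry_out(rows=[[0,-9,3,-2],[0,-28,8,-6],[-1,-51,10,-11],[-1,-74,10,-16],[-1,-98,10,-21],[-1,-121,10,-26],[-2,-144,10,-31],[-2,-167,10,-36],[-2,-191,10,-41],[-2,-214,10,-46],[-3,-237,10,-51],[-3,-260,10,-56],[-3,-283,10,-61],[-3,-307,10,-66],[-4,-330,10,-71],[-4,-353,10,-76],[-4,-372,10,-80],[-4.5,-386,10,-83],[-4.5,-393.6,8,-84.7],[-4.5,-393.6,6,-84.7]])

```text
time: 16.95
tool_pos: [497.9, -135.1, 183.4]
tcp_rot: [-2.593, 1.562, -1.048]
contact_force: [-0.1, 1.1, -3.9]
grip_width: 59.6
```

Emit:
carry_out(rows=[[0,0,0,0],[0,0,0,0]])

```text
time: 17.12
tool_pos: [497.3, -134.4, 182.6]
tcp_rot: [-2.737, 1.563, -1.192]
contact_force: [-0.7, -0.3, -3.7]
grip_width: 59.6
```

```bash
python3 st.py; python3 - <<'E'
from h import *
S=capture("scene")
k=lambda im,x,y,w,h,f:cv2.resize(im[y:y+h,x:x+w],None,fx=f,fy=f,interpolation=cv2.INTER_CUBIC)
cv2.imwrite("pics/g5.png",k(S,100,90,180,150,4)[...,::-1])
E
```

```text
17.12 [ 497.3 -134.4  182.6] jaw 88.5 tilt [ 0.003 -0.007 -1.   ] [-0.7 -0.3 -3.7] 59.6 [-0.41  0.36  1.62 -0.01  1.15 -1.95]
```

View pics/g5.png

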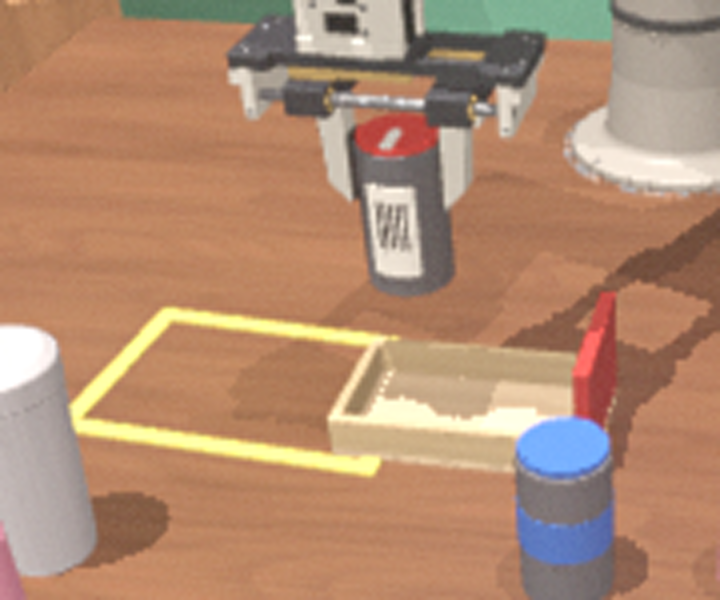

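The tin is upright above the tray and the tray hasn't moved. Lowering.

Emit:
carry_out(rows=[[0,0,-5,0],[1,0,-16,0],[1,0,-34,0],[1,0,-54,0],[1,0,-74,0],[1,0,-90,0],[1,0,-100,0],[1,0,-106,0],[1,0,-109,0],[1,0,-111,0],[1,0,-112,0],[1,0,-112,0]])

```text
time: 18.17
tool_pos: [499.0, -134.4, 71.4]
tcp_rot: [-2.584, 1.562, -1.038]
contact_force: [0.2, 0.2, -3.0]
grip_width: 59.5
```

Emit:
carry_out(rows=[[0,0,-1,0],[0,0,-2,0],[0,0,-2,0]])

```text
time: 18.42
tool_pos: [499.1, -134.5, 69.6]
tcp_rot: [-2.551, 1.562, -1.006]
contact_force: [-0.3, -0.3, -3.3]
grip_width: 59.7
```

Emit:
carry_out(rows=[[0,0,-1,0],[0,0,-1.7,0],[0,0,-1.7,0]])

```text
time: 18.67
tool_pos: [499.2, -134.6, 68.3]
tcp_rot: [-2.52, 1.561, -0.975]
contact_force: [-1.6, 0.4, 1.5]
grip_width: 59.7
```

Emit:
carry_out(rows=[[0,0,-0.5,0],[0,0,-1,0],[0,0,-1,0]])

```text
time: 18.92
tool_pos: [499.3, -134.6, 68.3]
tcp_rot: [-2.491, 1.561, -0.945]
contact_force: [-3.6, 0.5, 9.2]
grip_width: 59.5
```

Emit:
carry_out(rows=[[0,0,0,0],[0,0,0,0],[0,0,0,0],[0,0,0,0],[0,0,0,0],[0,0,0,0]], hand=91)

```text
time: 19.42
tool_pos: [499.3, -134.6, 68.1]
tcp_rot: [-2.497, 1.561, -0.952]
contact_force: [-1.5, -1.0, 0.1]
grip_width: 90.1
```

Emit:
carry_out(rows=[[0,0,8,0],[0,0,28,0],[0,0,55,0],[0,0,80,0],[0,0,102,0],[0,0,112,0],[0,10,114,0],[0,35,114,0],[0,65,114,0],[0,95,114,0],[0,118,114,0],[1,130,114,0],[1,130,114,0],[1,130,114,0]])

```text
time: 20.58
tool_pos: [500.0, -4.3, 181.5]
tcp_rot: [-2.613, 1.561, -1.066]
contact_force: [-1.1, -1.5, -0.2]
grip_width: 91.1
```

```bash
python3 st.py; python3 - <<'E'
from h import *
S=capture("scene");T=capture("top");np.save("pics/T2.npy",T);np.save("pics/S2.npy",S)
k=lambda im,x,y,w,h,f:cv2.resize(im[y:y+h,x:x+w],None,fx=f,fy=f,interpolation=cv2.INTER_CUBIC)
out=np.hstack([k(S,140,120,130,120,3),k(T,240,160,130,120,3)]);cv2.imwrite("pics/g6.png",out[...,::-1])
try: print("lid",stripe(T,116,(290,205,335,260)))
except Exception as e: print(e)
w=blobs(T,"wood",(262,205,335,262));print([cv2.boundingRect(x) for x in w],rect(pts("top",np.vstack(w),32)))
E
```

```text
20.58 [500.   -4.3 181.5] jaw 88.6 tilt [ 0.005 -0.008 -1.   ] [-1.1 -1.5 -0.2] 91.1 [-0.16  0.34  1.67 -0.01  1.13 -1.7 ]
lid (array([ 496.03908272, -134.71495806,  116.        ]), np.float64(-13.67703447907363), np.float64(12.141085627058752))
[(262, 205, 30, 34), (286, 218, 40, 44), (290, 206, 11, 36), (268, 243, 18, 10)] (array([506. , -92.2, 193.7, 170.8]), 0.76)
```

View pics/g6.png

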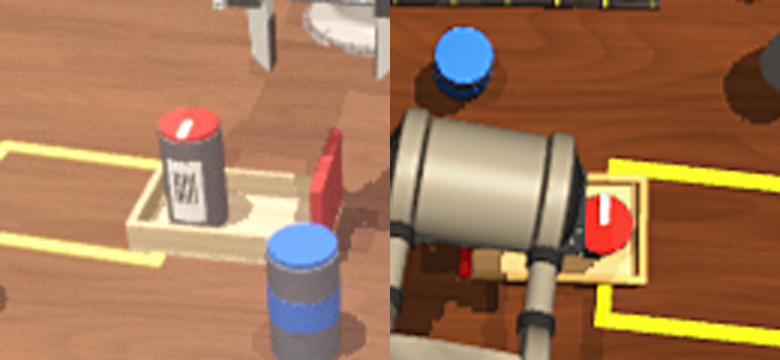

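The tin stands in the tray at lid (190,125) and the tray is unmoved. Gripping the red board from above.

Emit:
carry_out(rows=[[0,0,-8,0],[0,0,-25,0],[0,0,-45,0],[0,0,-65,0],[0,0,-85,0],[0,0,-100,0],[0,0,-109,0],[0,0,-112,0],[0,0,-112,0]], hand=60)

```text
time: 21.43
tool_pos: [499.9, -6.0, 69.0]
tcp_rot: [-2.693, 1.562, -1.149]
contact_force: [0.6, 0.7, 0.8]
grip_width: 60.3
```

Emit:
carry_out(rows=[[0,0,0,0],[0,0,0,0],[0,0,0,0],[0,0,0,0],[0,0,0,0],[0,0,0,0],[0,0,0,0],[0,0,0,0],[0,0,0,0]], hand=0)

```text
time: 22.18
tool_pos: [499.9, -5.4, 69.1]
tcp_rot: [-2.635, 1.562, -1.091]
contact_force: [-0.3, 3.5, 1.3]
grip_width: 11.7
```

```bash
python3 st.py
```

```text
22.18 [499.9  -5.4  69.1] jaw 88.5 tilt [ 0.004 -0.008 -1.   ] [-0.3  3.5  1.3] 11.7 [-0.16  0.49  1.8  -0.01  0.85 -1.7 ]
```

Board gripped (11.7 mm opening). Sliding the tray.

Emit:
carry_out(rows=[[0,-2,0,0],[-1,-6,0,0],[-1,-12,0,0],[-2,-20,0,-0.4],[-3,-30,0,-0.6],[-4,-41,0,-0.8],[-5,-53,0,-1],[-7,-66,0,-1.3],[-8,-79,0,-1.6],[-9,-92,0,-1.9],[-11,-105,0,-2.1],[-12,-118,0,-2.4],[-13,-130,0,-2.7],[-14,-142,0,-2.9],[-15,-153,0,-3.1],[-16,-162,0,-3.3],[-17,-169,0,-3.5],[-18,-175,0,-3.6],[-18,-178,0,-3.7],[-18.2,-179.3,0,-3.7]])

```text
time: 23.85
tool_pos: [481.6, -183.8, 69.2]
tcp_rot: [-2.564, 1.564, -1.085]
contact_force: [0.3, 7.8, 3.4]
grip_width: 11.6
```

Emit:
carry_out(rows=[[0,0,0,0],[0,0,0,0]])

```text
time: 24.02
tool_pos: [481.6, -183.9, 69.2]
tcp_rot: [-2.573, 1.564, -1.094]
contact_force: [1.2, 1.1, 0.7]
grip_width: 11.8
```

```bash
python3 st.py; python3 - <<'E'
from h import *
S=capture("scene");T=capture("top")
k=lambda im,x,y,w,h,f:cv2.resize(im[y:y+h,x:x+w],None,fx=f,fy=f,interpolation=cv2.INTER_CUBIC)
out=np.hstack([k(S,110,120,130,120,3),k(T,290,170,130,120,3)]);cv2.imwrite("pics/g7.png",out[...,::-1])
E
```

```text
24.02 [ 481.6 -183.9   69.2] jaw 84.7 tilt [ 0.003 -0.006 -1.   ] [1.2 1.1 0.7] 11.8 [-0.51  0.51  1.76 -0.    0.87 -1.99]
```

View pics/g7.png

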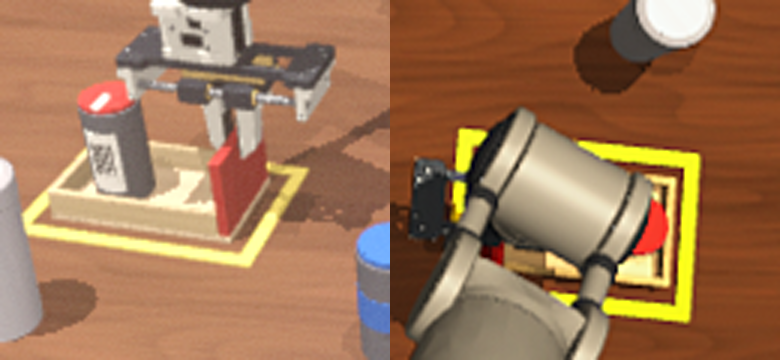

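The tray lies inside the outline with the tin upright at (115,140). Releasing and retreating.

Emit:
carry_out(rows=[[0,0,0,0],[0,0,0,0],[0,0,0,0],[0,0,0,0],[0,0,0,0],[0,0,0,0]], hand=60)

```text
time: 24.62
tool_pos: [481.5, -183.9, 69.1]
tcp_rot: [-2.591, 1.564, -1.112]
contact_force: [-0.3, 0.0, 0.3]
grip_width: 47.1
```

Emit:
carry_out(rows=[[0,0,6,0],[0,0,20,0],[0,0,45,0],[0,0,70,0],[0,0,95,0],[0,0,112,0],[0,15,120,0],[0,45,120,0],[0,80,120,0],[0,115,120,0],[0,150,120,0],[0,185,120,0],[0,220,120,0],[0,250,120,0],[0,280,120,0],[0,295,120,0],[0,300,120,0],[0,300,120,0],[0,300,120,0]])

```text
time: 26.2
tool_pos: [481.5, 115.5, 189.3]
tcp_rot: [-2.605, 1.564, -1.126]
contact_force: [0.6, -0.1, 0.7]
grip_width: 60.0
```

```bash
python3 st.py; python3 - <<'E'
from h import *
S=capture("scene");T=capture("top")
k=lambda im,x,y,w,h,f:cv2.resize(im[y:y+h,x:x+w],None,fx=f,fy=f,interpolation=cv2.INTER_CUBIC)
out=np.hstack([k(S,110,120,130,120,3),k(T,290,170,130,120,3)]);cv2.imwrite("pics/g8.png",out[...,::-1])
print("outline",rect(pts("top",blobs(T,"yellow",(300,205,400,285))[0],0)))
for r in blobs(T,"red",(305,205,400,270)): print("red",cv2.boundingRect(r),rect(pts("top",r,90)))
print("lid",stripe(T,116,(340,205,385,270)))
w=blobs(T,"wood",(318,218,386,270));print([cv2.boundingRect(x) for x in w],rect(pts("top",np.vstack(w),32)))
E
```

```text
26.2 [481.5 115.5 189.3] jaw 84.7 tilt [ 0.003 -0.006 -1.   ] [ 0.6 -0.1  0.7] 60.0 [ 0.08  0.32  1.66 -0.01  1.15 -1.39]
outline (array([ 474.4, -273.2,  256.2,  175.9]), -5.19)
red (363, 235, 20, 20) (array([ 470.1, -319.4,   55.9,   55.3]), 74.92)
red (323, 220, 8, 40) (array([ 484.4, -184. ,  114.6,   18. ]), 88.12)
lid (array([ 469.35312788, -313.36136433,  116.        ]), np.float64(-14.914041046361264), np.float64(12.7216712724058))
[(328, 231, 57, 34), (330, 224, 55, 15)] (array([ 474.8, -283.3,  167.2,  109.2]), -5.24)
```

View pics/g8.png

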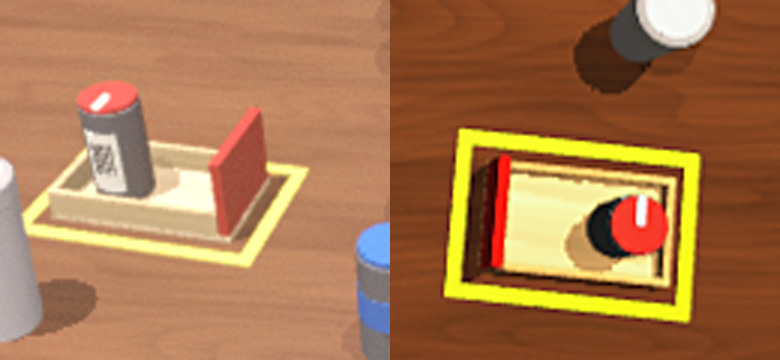

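The final view shows the tray straight inside the tape, with wood and outline both at -5.2° and the centres within a few mm. The tin is upright in the tray at top-crop (640,225) and the arm is clear. Handing in.

```bash
python3 -c "
from plant import *
print(close_job())"
```

```text
the job is handed in; nothing more can be done
None
```

I booked the red-lidded tin out and handed the job in at about 26 s of the 72 s allowed; `close_job()` gives no verdict.

- **Scan:** I set the tin on the pad about 2 mm from its centre and let go. The lid stripe measured 78.5° against my estimate of 84° for the station, which is within the 15° limit. I then pressed the green button until the force rose stiffly (21 N), and the picture showed it pushed down into its bezel.
- **Tray:** I stood the tin in the tray and let go. I then gripped the red end board and slid the tray along the bench without lifting it.
- **Last checks:** The tray and the outline both measured -5.2°, with their centres within a few mm of each other. The tin was upright in the tray, and the arm was clear with the gripper open.
- **Bystanders:** The blue tin and the tumbler looked undisturbed in the later pictures, but I did not measure them or the fretboard again at the end. I also did not look at the button again after releasing it.
- **Disagreement:** Triangulation put the button's top at 105 mm. It was already fully pressed with the fingertips at 106 mm, so its true height is probably near 112 mm. The two-view height of the tin's lid also read about 4 mm low. Neither affected the result.

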